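Invert a jar on the drying post and hold the air slide open

ROBOT

A 7-joint arm with a two-finger parallel gripper is mounted at the origin on the work surface. World frame = base frame: x ahead of the robot, y to its left, z up, the work surface at z = 0. Lengths are in m, angles in rad, forces in N, time in s.
With the tool pointing down it reaches from about 0.4 to 0.85 m from the base axis. Payload 4.5 kg.
Tool frame: the origin (TCP) lies midway between the tips of the shut fingers; the grasp point (between the pads) lies 19 mm behind it; z points along the fingers, y is the line along which they close (so a half turn about z gives the same grasp; the last joint's range is limited). The gripper opens to 88 mm and grips with 3 to 60 N. Pads are 18 mm wide; open, the fingers measure 123 mm over their backs; the gripper's body (75 mm by 187 mm) begins 45 mm behind the grasp point.
Start: joints at [1.312, 0.689, -0.195, 1.565, 0.157, 0.902, -0.215], TCP at [0.18, -0.598, 0.239] pointing down, gripper open.
Joint ranges: [-3.01, 3.01], [-0.46, 2.08], [-1.47, 1.51], [0.13, 2.56], [-1, 4.14], [0.04, 2.09], [-2.66, 2.66]. Speed limits (rad/s): [2.57, 2.57, 3.14, 3.14, 3.14, 3.14, 3.14].

INTERFACE

Orientations are given as a unit quaternion [x, y, z, w].
In Python, from plant import r gives the robot as it stands.
- The arm moves only by the tool carry_out, never from a script. Its argument "plan" is a list of rows, each an object with "rot": the turn, a rotation vector about the tool's x, y, z in rad, a list of three; "xyz": the shift along the tool's x, y, z in m, a list of three; "grip": the closure in counts, from 0 (fully open) to 255 (shut). In form: [{"rot": [wx, wy, wz], "xyz": [dx, dy, dz], "grip": grip}, ...]. A call has 1 to 8 rows; each row is the pose to reach, as a shift and turn from the pose commanded when the call began, along the tool's axes at that moment; what a row does not reach only later rows make up. A row lasts 1/12 s, in which the tool goes at most 41.7 mm and 7.16 degrees, less where a joint would pass 70% of its speed; a pose out of reach is approached as far as the arm can. A call with a gripper value outside its range is refused whole. The fingers move at their own pace and stop on an object; "squeeze" is the grip in N (left out, the last holds). Time passes only in rows, so rows that repeat a pose let the fingers close. It gives the time, the measured TCP pose, the force, the opening and the grip force at its end, in the units of the state.
- r.get_state(): the state, without advancing time (a new reading comes with each control period).
- r.snapshot(name): name is "side" or "top"; returns the picture (384x512x3 uint8, red, green, blue); there is no depth.
- r.camera_params(name): a dict with "fx", "fy", "cx", "cy" (pixels), "distortion" ([k1, k2, p1, p2, k3] as OpenCV has them; the pictures are not rectified), "position" and "attitude" of the camera in the world. Camera axes: x right, y down, z forward; pixel columns grow to the right and rows downward; lengths in m; the calibration is good to about 2 mm. A picture is of the moment at which its call begins. camera_params takes no time and is no camera call.
- r.finish_job(): hands the job in; it is judged then, once.
The state is a dict: "clock": time; "q": joint angles; "qd": joint speeds; "joint_torque": joint torques, N m; "tool_pos": TCP position; "eef_rot": TCP orientation; "contact_force": force on the tool from outside, world axes, zero at the start; "moment": the same for the moment, N m; "opening": opening from 0.0 (shut) to 1.0 (fully open); "finger_force": force on a finger pad.
Only numpy, scipy, OpenCV 4.12 (cv2) and the standard library are available. Lean on these libraries where they do the work, as an engineer would, in place of code of your own. Each camera call takes 0.05 s, during which the arm holds its last target. There are 200 camera calls.

TASK

Take the empty jar from the sloping cradle, turn it mouth down and seat it over the upright post of the drying stand, resting fully down on the seat, and let go of it. Then pull the handle of the air valve's spring-return slide out until its pointer stands opposite the clip on the side bar, within the clip's width, and finish while still holding it there with the gripper: do not let go, since the slide springs back. Leave the lidded jar and the spray bottle where they are.

Things in the scene. Friction and masses are not known exactly. Their poses are not given: they have to be found in the camera images.
- cradle: Fixed draining cradle, a grey base plate 130 x 90 x 10 mm with two steel rails 40 mm apart over their outsides (narrower than the jar, so fingers pass beside them), sloping 20 degrees down towards the cradle's +x, with a toe stop at the low end. Origin: centre of the underside; z up. The cradle's +x points away from the robot, turned by up to 0.3 rad. The cradle and the drying stand may change places (left or right of the valve).
- jar_center (a point): Centre of the loose white plastic wide-mouth jar (half-way up, 40 mm from its bottom, on its axis). The jar is 80 mm long, body 52 mm in diameter from the bottom up to 60 mm, then a shoulder and a neck 47 mm in diameter; wall 3.5 mm, mouth opening 40 mm, inside depth 75 mm, about 80 g. Its z axis runs from its bottom to its open mouth. At the start it lies in the cradle, mouth to the cradle's +x and 20 degrees below level, axis 78 mm above the table at the centre.
- jar_mouth (a point): Centre of the jar's open mouth, on the rim plane; same axes as the jar centre.
- stand: Fixed drying stand: aluminium plate 120 x 120 x 14 mm with a round seat 72 mm in diameter whose flat top is 30 mm above the table, and a steel post 22 mm in diameter standing up from its centre, tapering over its last 13 mm to 10 mm, tip 85 mm above the table. Origin: centre of the underside; z up.
- seat (a point): Centre of the seat's flat top, at the foot of the post, 30 mm above the table. The inverted jar stands with its rim on this seat.
- valve: Fixed air valve: grey base plate 230 x 100 x 12 mm, aluminium block 70 x 70 mm, 62 mm high, with a dial on top up to 77 mm high. Origin: on the underside below the slide's axis; the block's front face is 5 mm to its +x, the slide comes out along its -x (roughly towards the robot, turned by up to 0.3 rad). z up. A dark steel side bar runs along the slide on its +y side.
- air_slide (a joint): Travel of the spring-return slide: 0 m shut (start), grows as it is pulled out along the valve's -x, end stop 0.080 m. The spring pulls back with 3 N when shut, growing 0.6 N per 10 mm (about 7 N at 65 mm); let go, it springs shut.
- handle (a point): Centre of the grip part of the slide's handle, an upright steel round post 18 mm in diameter, free from 51 mm to 115 mm above the table; this point is on its axis 90 mm above the table, 45 mm to the valve's -x when shut (so 50 mm before the block's face). Axes as the valve.
- pointer (a point): Tip of the thin steel pointer blade (3 mm wide) on the +y side of the slide's carriage, 34 mm above the table; it has the same x along the valve as the handle's axis and moves with it. Axes as the valve.
- mark: The mark: a fixed aluminium saddle clip 12 mm wide along the slide, 16 mm across and 14 mm high, sitting on the valve's side bar, top 26 mm above the table. Origin: centre of its underside, on the middle of its width. x axis along the slide as the valve's x. It lies 30 to 65 mm out (valve's -x) from the shut pointer.
- lidded_jar: Bystander: upright closed glass jar, 72 mm in diameter, 130 mm high, steel lid. Origin: centre of the underside.
- spray_bottle: Bystander: white spray bottle with a yellow head, 68 mm in diameter, 195 mm high. Origin: centre of the underside.
Things that resemble listed ones, but are neither listed nor needed, are in the scene too. Of the things that look like the part that bears jar_center, the smallest one is meant.

How it is judged:
On the way, in this order (a step that is already met when the one before it is completed fails the run):
1. the jar stands mouth down over the post, rim on the seat, and the fingers have let it go (angle between jar_center's own z axis and vertical above 3.05 rad and horizontal distance between jar_mouth and seat below 0.013 m and z of jar_mouth in the frame of seat between -0.004 and 0.004 m and contact force between jar and the fingers below 0.1 N), for 0.3 s.
2. the slide is pulled out and the pointer is opposite the clip, held by the fingers (x of pointer in the frame of mark between -0.006 and 0.006 m and contact force between the fingers and air_slide above 1 N), for 0.3 s.
At the end, for the whole second after the job is handed in: Jar mouth down over the post (tilt under 5 degrees, axis within 13 mm, rim within 4 mm of the seat), still, untouched by the fingers; pointer within 6 mm of the clip's middle along the slide, still, held by the fingers with over 1 N; bystanders moved under 20 mm (all of step 1 and all of step 2 and linear speed of jar below 0.02 m/s and velocity of joint air_slide between -0.01 and 0.01 m/s); the arm keeps its last pose, push and grip.
It fails at once if a bystander (lidded jar) is moved by more than 20 mm (distance of lidded_jar from where it was at the start of the episode above 0.02 m).
It fails at once if a bystander (spray bottle) is moved by more than 20 mm (distance of spray_bottle from where it was at the start of the episode above 0.02 m).
It also fails if it takes over 64 s, if anything falls off the work surface, if the arm or the gripper's body presses on something with over 40 N, if the wrist force passes 120 N, or if a joint passes its speed limit or range.

## Working session

There is one attempt and no reset: what is moved stays moved. The work goes in short steps, Python scripts to look and compute and a tool call to move; the robot and the scene stay as the last step left them, time stands still between calls to the robot, and variables do not carry over. Pictures are saved under pics/ and viewed, at most 10 in all, crops included, and the job is handed in when it is done.

Besides the shell and the picture viewer there is one more tool, called after "Call:" as name(argument=value, ...), one argument or row to a line, values as JSON. carry_out: Moves the arm, as the interface text tells. Its arguments: {"type":"object","properties":{"plan":{"type":"array"},"squeeze":{"type":"number"}},"required":["plan"]}

```bash
ls; mkdir -p pics; python3 - <<'E'
from plant import r
import cv2
for n in("side","top"):
    cv2.imwrite(f"pics/{n}0.png",r.snapshot(n)[:,:,::-1]); print(n,r.camera_params(n))
print(r.get_state())
E
```

```text
pics
side {'fx': 457.4028833229993, 'fy': 457.4028833229993, 'cx': 258.64732979112466, 'cy': 198.40781451864513, 'distortion': array([-0.09393223,  0.        ,  0.        ,  0.        ,  0.        ]), 'position': array([0.25036296, 0.67709128, 0.66468524]), 'attitude': array([-0.17639879,  0.87817839, -0.43535951,  0.09026783])}
top {'fx': 468.59494179220906, 'fy': 468.59494179220906, 'cx': 262.08479494334074, 'cy': 187.44654791253973, 'distortion': array([-0.06503221,  0.        ,  0.        ,  0.        ,  0.        ]), 'position': array([ 0.33204574, -0.00273605,  1.11991674]), 'attitude': array([ 0.70530096, -0.70274485,  0.06208562, -0.06961037])}
{'clock': 0.1, 'q': array([ 1.31184328,  0.68987013, -0.19451441,  1.56620258,  0.15728436,
        0.90251573, -0.21508477]), 'qd': array([-3.24587498e-04, -3.69766759e-03, -5.66444871e-04, -2.98283177e-03,
       -1.57933353e-03,  1.65857267e-03, -2.30686523e-05]), 'joint_torque': array([-3.01574240e-03, -5.28499711e+01, -1.27154142e+00, -1.53837043e+01,
       -5.25397633e-02,  1.93152599e-03,  3.10965811e-05]), 'tool_pos': array([ 0.18016753, -0.59789185,  0.23801879]), 'eef_rot': array([ 9.89300439e-01,  1.45890357e-01, -1.72715875e-04, -7.84935598e-04]), 'contact_force': array([-0.44606044,  0.62757238, -0.09251271]), 'moment': array([-0.00155028,  0.02368339, -0.00705105]), 'finger_force': 0.0, 'opening': 0.9989914605189902}
```

View pics/side0.png

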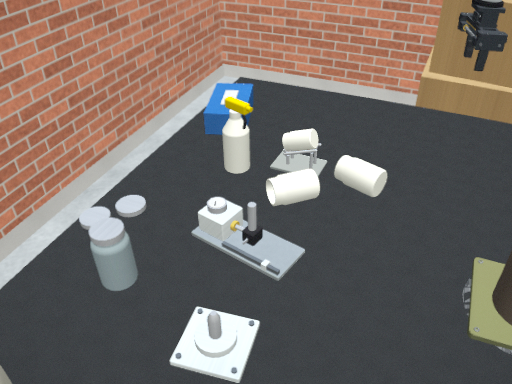

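View pics/top0.png

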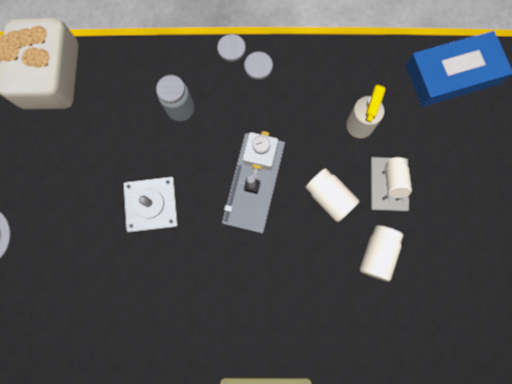

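The top view (up is world +x, left is +y) shows the stand at (150,204), the valve at (255,180) and its clip at (228,208). The cradle with the small jar is at (392,182). There are two larger decoy jars, at (332,195) and (382,253). Next I'll measure from enlarged crops.

```bash
cat > h.py <<'E'
import numpy as np, cv2
from plant import r
from scipy.spatial.transform import Rotation as R
def ray(n,uv):
    c=r.camera_params(n); K=np.array([[c['fx'],0,c['cx']],[0,c['fy'],c['cy']],[0,0,1]])
    p=cv2.undistortPoints(np.float64(uv).reshape(-1,1,2),K,c['distortion'],criteria=(3,50,1e-9)).reshape(-1,2)
    d=np.c_[p,np.ones(len(p))]; return c['position'],R.from_quat(c['attitude']).apply(d)
def onz(n,uv,z):
    o,d=ray(n,uv); return o+d*((z-o[2])/d[:,2])[:,None]
def px(n,X):
    c=r.camera_params(n); K=np.array([[c['fx'],0,c['cx']],[0,c['fy'],c['cy']],[0,0,1]])
    Ri=R.from_quat(c['attitude']).inv(); 
    return cv2.projectPoints(Ri.apply(np.atleast_2d(X)-c['position']),np.zeros(3),np.zeros(3),K,c['distortion'])[0].reshape(-1,2)
def tri(a,b):
    o1,d1=ray("top",[a]);o2,d2=ray("side",[b]);d1=d1[0];d2=d2[0]
    s=np.linalg.lstsq(np.c_[d1,-d2],o2-o1,rcond=None)[0]
    return (o1+d1*s[0]+o2+d2*s[1])/2, np.linalg.norm(o1+d1*s[0]-o2-d2*s[1])
E
python3 - <<'E'
from h import *
t=cv2.imread("pics/top0.png");s=cv2.imread("pics/side0.png")
def crop(im,x,y,w,h,k,name=None):
    c=cv2.resize(im[y:y+h,x:x+w],None,fx=k,fy=k,interpolation=cv2.INTER_CUBIC)
    for i in range(0,w,10): cv2.putText(c,str(x+i),(i*k,8),0,.3,(0,255,255)) if i%20==0 else 0; cv2.line(c,(i*k,10),(i*k,14),(0,255,255),1)
    for j in range(0,h,10): cv2.putText(c,str(y+j),(0,j*k+4),0,.3,(0,255,0)) if j%20==0 else 0
    return c
m=np.zeros((600,800,3),np.uint8)
A=crop(t,215,125,80,120,5);m[:600,:400]=A
B=crop(t,360,145,65,75,4);m[:300,400:660]=B
C=crop(s,190,190,115,90,3);m[300:570,400:745]=C
cv2.imwrite("pics/m1.png",m)
for nm,im,box,z in(("stand",t,(115,170,70,70),.014),):
    x,y,w,h=box;g=im[y:y+h,x:x+w].max(2)
    cs=cv2.findContours((g>90).astype(np.uint8),0,2)[0];c=max(cs,key=cv2.contourArea)
    rr=cv2.minAreaRect(c);bp=cv2.boxPoints(rr)+[x,y];P=onz("top",bp,z);print(nm,bp,P,P.mean(0))
g=t[150:215,365:420];print(g[::6,::4].max(2))
E
```

```text
Traceback (most recent call last):
  File "h.py", line 9, in onz
    o,d=ray(n,uv); return o+d*((z-o[2])/d[:,2])[:,None]
        ~~~^^^^^^
  File "h.py", line 6, in ray
    p=cv2.undistortPoints(np.float64(uv).reshape(-1,1,2),K,c['distortion'],criteria=(3,50,1e-9)).reshape(-1,2)
      ~~~~~~~~~~~~~~~~~~~^^^^^^^^^^^^^^^^^^^^^^^^^^^^^^^^^^^^^^^^^^^^^^^^^^^^^^^^^^^^^^^^^^^^^^^
cv2.error: OpenCV(4.12.0) :-1: error: (-5:Bad argument) in function 'undistortPoints'
> Overload resolution failed:
>  - undistortPoints() got an unexpected keyword argument 'criteria'
>  - undistortPoints() got an unexpected keyword argument 'criteria'
```

View pics/m1.png

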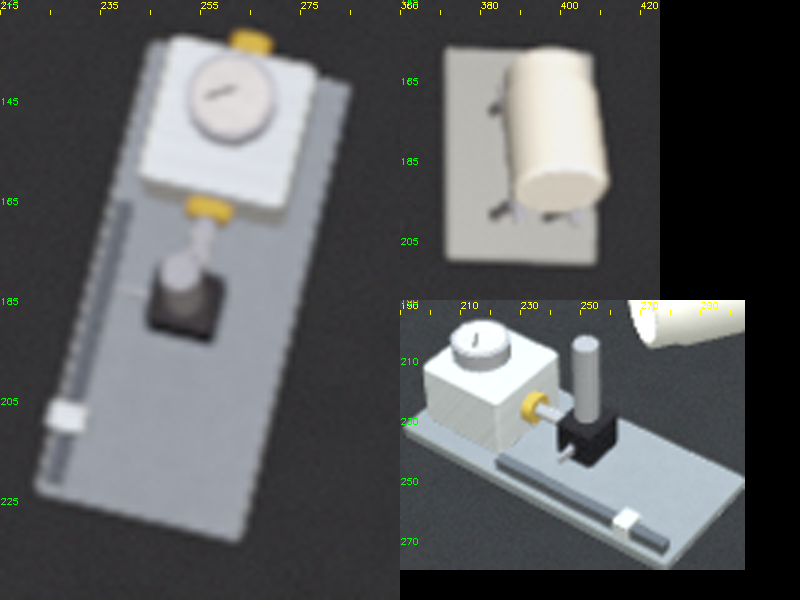

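Clip top is at top (228.4,208.2) and side (265.3,264), the handle top at top (251.2,179.2), and the pointer blade at top (~241,183). The cradle plate corners are at (371.5,157) to (408.8,211).

```bash
sed -i "s/cv2.undistortPoints(\(.*\),criteria=(3,50,1e-9))/cv2.undistortPoints(\1)/" h.py
python3 - <<'E'
from h import *
np.set_printoptions(precision=4,suppress=True)
t=cv2.imread("pics/top0.png")
x,y,w,h=115,170,70,70;g=t[y:y+h,x:x+w].max(2)
c=max(cv2.findContours((g>90).astype(np.uint8),0,2)[0],key=cv2.contourArea)
P=onz("top",cv2.boxPoints(cv2.minAreaRect(c))+[x,y],.014);print("stand",P,P.mean(0))
V=onz("top",[[222.2,223.4],[263,233.4],[285,142],[245,133]],.012);print("valve plate",V)
for e in(V[3]-V[0],V[2]-V[1]):print("yaw",np.arctan2(e[1],e[0]),np.linalg.norm(e))
print("clip",onz("top",[[228.4,208.2]],.026),onz("side",[[265.3,264]],.026),tri((228.4,208.2),(265.3,264)))
print("handle top",onz("top",[[251.2,179.2]],.115),onz("side",[[252,204.3]],.115))
print("pointer",onz("top",[[241,183.2]],.034))
C=onz("top",[[371.5,157],[371.5,210],[408.8,211],[408.2,158.8]],.010);print("cradle",C,C.mean(0))
for e in(C[0]-C[1],C[3]-C[2]):print("yaw",np.arctan2(e[1],e[0]),np.linalg.norm(e))
# jar mask in top
g=t[145:220,360:425].astype(int); m=((g.min(2)>150)&(g[:,:,2]-g[:,:,0]>8)).astype(np.uint8)
c=max(cv2.findContours(m,0,2)[0],key=cv2.contourArea);rr=cv2.minAreaRect(c);bp=cv2.boxPoints(rr)+[360,145]
print(bp,cv2.contourArea(c));print(onz("top",bp,.078))
for row in range(5,60,8):
    k=np.flatnonzero(m[row]); 
    if len(k):print(row+145,k[0]+360,k[-1]+360, onz("top",[[ (k[0]+k[-1])/2+360,row+145]],.085)[0])
s=cv2.imread("pics/side0.png");
E
```

```text
stand [[0.5538 0.3554 0.014 ]
 [0.5695 0.2259 0.014 ]
 [0.4464 0.2068 0.014 ]
 [0.4307 0.3336 0.014 ]] [0.5001 0.2804 0.014 ]
valve plate [[ 0.4539  0.104   0.012 ]
 [ 0.4306  0.0069  0.012 ]
 [ 0.6546 -0.0461  0.012 ]
 [ 0.6775  0.0523  0.012 ]]
yaw -0.22704960766688917 0.22945799351515303
yaw -0.2322278633072061 0.23025788234476532
clip [[0.4884 0.0887 0.026 ]] [[0.4861 0.0925 0.026 ]] (array([0.4883, 0.0889, 0.0219]), np.float64(0.001360262036853559))
handle top [[0.54   0.0324 0.115 ]] [[0.5387 0.0334 0.115 ]]
pointer [[0.547  0.0592 0.034 ]]
cradle [[ 0.6179 -0.2575  0.01  ]
 [ 0.4873 -0.2524  0.01  ]
 [ 0.485  -0.3422  0.01  ]
 [ 0.6138 -0.3476  0.01  ]] [ 0.551  -0.2999  0.01  ]
yaw -0.039006537090219756 0.13073541398105887
yaw -0.04235680596226445 0.12889622829689215
[[386.8757 157.2708]
 [409.9168 156.5028]
 [411.2564 196.6915]
 [388.2153 197.4595]] 764.5
[[ 0.5999 -0.2773  0.078 ]
 [ 0.602  -0.3308  0.078 ]
 [ 0.5083 -0.3287  0.078 ]
 [ 0.5064 -0.2761  0.078 ]]
158 389 404 [ 0.5965 -0.2975  0.085 ]
166 388 407 [ 0.5778 -0.2988  0.085 ]
174 388 408 [ 0.5592 -0.299   0.085 ]
182 389 410 [ 0.5407 -0.3015  0.085 ]
190 389 411 [ 0.5223 -0.3017  0.085 ]
```

```bash
cat >> h.py <<'E'
np.set_printoptions(precision=4,suppress=True)
def rot(yaw,a):  # tool dips a below level, heading yaw
    z=np.array([np.cos(a)*np.cos(yaw),np.cos(a)*np.sin(yaw),-np.sin(a)]);y=np.array([np.sin(yaw),-np.cos(yaw),0])
    return R.from_matrix(np.c_[np.cross(y,z),y,z])
def to(p,Rt):   # shift and turn in present tool axes
    s=r.get_state();R0=R.from_quat(s['eef_rot'])
    x=R0.inv().apply(np.array(p)-s['tool_pos']);w=(R0.inv()*Rt).as_rotvec()
    print("target",np.array(p),"rot",w,"xyz",x,"| |mm",np.linalg.norm(x)*1e3,"deg",np.degrees(np.linalg.norm(w)))
D=np.pi/180
JC=np.array([.551,-.300,.078]);JY=-.042
JA=np.array([np.cos(JY)*np.cos(20*D),np.sin(JY)*np.cos(20*D),-np.sin(20*D)])
def grasp(a,s=.028): Rt=rot(JY,a); return JC+JA*(s-.04)+Rt.apply([0,0,.019]),Rt
E
python3 - <<'E'
from h import *
t=cv2.imread("pics/top0.png");s=cv2.imread("pics/side0.png")
m=np.zeros((600,800,3),np.uint8)
m[:480,:400]=cv2.resize(t[170:242,120:180],(400,480),interpolation=2)
m[:480,400:800]=cv2.resize(s[305:381,170:233][:, :],(400,480),interpolation=2)
cv2.imwrite("pics/m2.png",m)
p,Rt=grasp(45*D);print(p)
to(p-Rt.apply([0,0,.10])+[0,0,.06],Rt)
E
```

```text
[ 0.5532 -0.3001  0.0687]
target [ 0.4825 -0.2971  0.1994] rot [-0.133   0.7783  0.3168] xyz [ 0.3763 -0.2006  0.0389] | |mm 428.21224814827224 deg 48.742667746616604
```

View pics/m2.png

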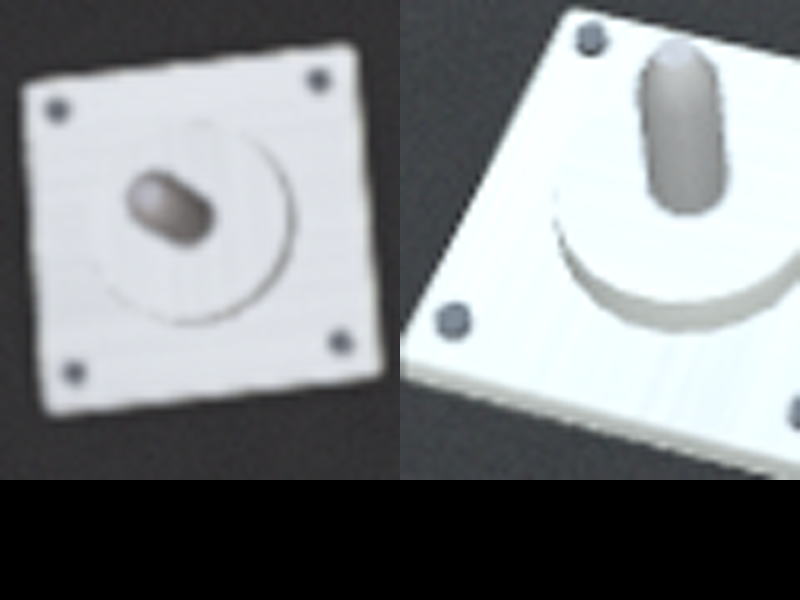

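The stand's four screws average to top (149.3,203.5). The post tip is at top (141.6,198) and side (212.9,312.8). Setting out now.

Call:
carry_out(
  plan=[
    {"rot": [-0.033,0.195,0.079],"xyz": [0.04,-0.02,-0.02],"grip": 0},
    {"rot": [-0.066,0.39,0.158],"xyz": [0.08,-0.04,-0.03],"grip": 0},
    {"rot": [-0.1,0.584,0.238],"xyz": [0.12,-0.06,-0.03],"grip": 0},
    {"rot": [-0.133,0.778,0.317],"xyz": [0.155,-0.08,-0.03],"grip": 0},
    {"rot": [-0.133,0.778,0.317],"xyz": [0.19,-0.1,-0.02],"grip": 0},
    {"rot": [-0.133,0.778,0.317],"xyz": [0.225,-0.12,-0.01],"grip": 0},
    {"rot": [-0.133,0.778,0.317],"xyz": [0.26,-0.14,0.0],"grip": 0},
    {"rot": [-0.133,0.778,0.317],"xyz": [0.295,-0.16,0.01],"grip": 0},
  ],
  squeeze=20,
)

```text
clock: 0.77
tool_pos: [0.374, -0.4156, 0.256]
eef_rot: [0.93, -0.009, 0.368, -0.002]
contact_force: [0.8, -1.3, 1.0]
opening: 0.996
finger_force: 0.0
```

```bash
python3 - <<'E'
from h import *
s=r.get_state();print(s['tool_pos'],s['q'],R.from_quat(s['eef_rot']).as_matrix())
print("stand screws",onz("top",[[149.2,203.5]],.015),"tip",onz("top",[[141.6,198.05]],.085),onz("side",[[212.9,312.8]],.084))
p,Rt=grasp(45*D)
to(p-Rt.apply([0,0,.10])+[0,0,.06],Rt)
E
```

```text
[ 0.374  -0.4156  0.256 ] [ 1.6831  0.7373 -0.9304  2.1507 -0.8493  0.0777  0.2787] [[ 0.7283 -0.0146  0.6851]
 [-0.0176 -0.9998 -0.0026]
 [ 0.685  -0.0102 -0.7285]]
stand screws [[0.5006 0.2803 0.015 ]] tip [[0.5023 0.2802 0.085 ]] [[0.5006 0.2781 0.084 ]]
target [ 0.4825 -0.2971  0.1994] rot [-0.0264  0.0309  0.0126] xyz [ 0.0382 -0.1194  0.1153] | |mm 170.3082156812621 deg 2.436923168517732
```

Call:
carry_out(
  plan=[
    {"rot": [-0.026,0.031,0.013],"xyz": [0.01,-0.025,0.024],"grip": 0},
    {"rot": [-0.026,0.031,0.013],"xyz": [0.018,-0.05,0.048],"grip": 0},
    {"rot": [-0.026,0.031,0.013],"xyz": [0.026,-0.075,0.072],"grip": 0},
    {"rot": [-0.026,0.031,0.013],"xyz": [0.032,-0.1,0.096],"grip": 0},
    {"rot": [-0.026,0.031,0.013],"xyz": [0.038,-0.119,0.115],"grip": 0},
    {"rot": [-0.026,0.031,0.013],"xyz": [0.038,-0.119,0.115],"grip": 0},
  ],
)

```text
clock: 1.27
tool_pos: [0.467, -0.3767, 0.2759]
eef_rot: [0.931, -0.009, 0.366, -0.013]
contact_force: [-0.6, -0.2, -0.0]
opening: 0.999
finger_force: 0.0
```

```bash
python3 - <<'E'
from h import *
s=r.get_state();print(s['tool_pos'],s['q'])
p,Rt=grasp(45*D)
to(p-Rt.apply([0,0,.10])+[0,0,.06],Rt)
to(p,Rt)
to(p-Rt.apply([0,0,.06]),Rt)
E
```

```text
[ 0.467  -0.3767  0.2759] [ 1.4383  0.6856 -0.8734  2.0957 -0.9996  0.0434  0.235 ]
target [ 0.4825 -0.2971  0.1994] rot [-0.0463  0.0373  0.0039] xyz [-0.0428 -0.0773  0.068 ] | |mm 111.45615240116953 deg 3.415828814624605
target [ 0.5532 -0.3001  0.0687] rot [-0.0463  0.0373  0.0039] xyz [-0.0799 -0.0708  0.2117] | |mm 237.108968428929 deg 3.415828814624605
target [ 0.5108 -0.2983  0.1111] rot [-0.0463  0.0373  0.0039] xyz [-0.0821 -0.0736  0.1518] | |mm 187.64210838331357 deg 3.415828814624605
```

```bash
cat > kin.py <<'E'
from h import *
from scipy.optimize import least_squares
import itertools
Q=np.array([[1.31184328,0.68987013,-0.19451441,1.56620258,0.15728436,0.90251573,-0.21508477],[1.6831,.7373,-.9304,2.1507,-.8493,.0777,.2787],[1.4383,.6856,-.8734,2.0957,-.9996,.0434,.235]])
P=np.array([[0.18016753,-0.59789185,0.23801879],[.374,-.4156,.256],[.467,-.3767,.2759]])
E=[[9.89300439e-01,1.45890357e-01,-1.72715875e-04,-7.84935598e-04],[.93,-.009,.368,-.002],[.931,-.009,.366,-.013]]
def fk(q,g,k):
    h,l1,l2,L,e=g
    A=R.from_euler('z',-q[0])*R.from_euler('y',q[1]); p=np.array([0,0,h])+A.apply([0,0,l1])
    A=A*R.from_euler('z',k[0]*q[2]); p=p+A.apply([e,0,0]);A=A*R.from_euler('y',q[3]);p=p+A.apply([-e,0,l2])
    A=A*R.from_euler('z',k[1]*q[4])*R.from_euler('y',q[5]);p=p+A.apply([0,0,L])
    return p,A*R.from_euler('z',k[2]*q[6]+k[3])
if __name__=="__main__":
  for k in itertools.product([1,-1],[1,-1],[1,-1],[0,np.pi]):
    f=lambda g:np.concatenate([np.r_[fk(q,g,k)[0]-p,.3*(fk(q,g,k)[1].inv()*R.from_quat(e)).as_rotvec()] for q,p,e in zip(Q,P,E)])
    s=least_squares(f,[.35,.35,.35,.25,0]);print(k,s.cost**.5,s.x)
E
python3 kin.py
```

```text
(1, 1, 1, 0) 0.709551073759238 [-0.7038  1.9091  0.4874  0.1282 -0.6882]
(1, 1, 1, 3.141592653589793) 0.7048511390460913 [-0.7038  1.9091  0.4874  0.1282 -0.6882]
(1, 1, -1, 0) 0.7670399720931691 [-0.7038  1.9091  0.4874  0.1282 -0.6882]
(1, 1, -1, 3.141592653589793) 0.6886921611964085 [-0.7038  1.9091  0.4874  0.1282 -0.6882]
(1, -1, 1, 0) 0.5658461116234448 [-0.6898  1.8963  0.4924  0.1259 -0.6856]
(1, -1, 1, 3.141592653589793) 0.9582495755106024 [-0.6898  1.8963  0.4924  0.1259 -0.6856]
(1, -1, -1, 0) 0.5186167097065 [-0.6898  1.8963  0.4924  0.1259 -0.6856]
(1, -1, -1, 3.141592653589793) 0.9540722710940142 [-0.6898  1.8963  0.4924  0.1259 -0.6856]
(-1, 1, 1, 0) 0.9573527284242233 [0.2665 0.2814 0.2719 0.0533 0.1628]
(-1, 1, 1, 3.141592653589793) 0.3116881736373279 [0.2665 0.2814 0.2719 0.0533 0.1628]
(-1, 1, -1, 0) 0.9129310766385341 [0.2665 0.2814 0.2719 0.0533 0.1628]
(-1, 1, -1, 3.141592653589793) 0.39667847901783937 [0.2665 0.2814 0.2719 0.0533 0.1628]
(-1, -1, 1, 0) 0.5308390227157153 [ 0.2716  0.6447  0.3264  0.3359 -0.0269]
(-1, -1, 1, 3.141592653589793) 0.671152680706504 [ 0.2716  0.6447  0.3264  0.3359 -0.0269]
(-1, -1, -1, 0) 0.5779344484221196 [ 0.2716  0.6447  0.3264  0.3359 -0.0269]
(-1, -1, -1, 3.141592653589793) 0.5777552835977378 [ 0.2716  0.6447  0.3264  0.3359 -0.0269]
```

```bash
cat > k2.py <<'E'
from kin import *
pairs=[(s,o) for s in(1,-1) for o in range(4)]
ax='zyzyzyz'
def M(j,s,o): return R.from_euler(ax[j],s*Q[:,j]+o*np.pi/2).as_matrix()
def chain(js):
    out=np.eye(3)[None,None]*np.ones((1,3,1,1)); lab=[()]
    for j in js:
        ms=np.array([M(j,*p) for p in pairs]); out=np.einsum('anij,bnjk->abnik',out,ms).reshape(-1,3,3,3); lab=[l+(p,) for l in lab for p in pairs]
    return out,lab
A,la=chain([0,1,2,3]);B,lb=chain([4,5,6])
T=np.array([R.from_quat(e).as_matrix() for e in E])
# A*B=T -> A^T T = B
C=np.einsum('anji,njk->anik',A,T).reshape(len(A),27); B=B.reshape(len(B),27)
from scipy.spatial import cKDTree
d,i=cKDTree(B).query(C,k=1);o=np.argsort(d)[:12]
for k in o: print(d[k],la[k],lb[i[k]])
E
python3 k2.py
```

```text
0.0019712327913496324 ((-1, 2), (-1, 0), (-1, 2), (1, 2)) ((1, 0), (1, 2), (-1, 1))
0.0019712327913497586 ((-1, 0), (1, 0), (-1, 2), (-1, 2)) ((1, 2), (1, 2), (-1, 1))
0.0019712327913497855 ((-1, 2), (-1, 0), (-1, 2), (1, 0)) ((-1, 0), (1, 0), (-1, 1))
0.0019712327913498917 ((-1, 0), (1, 0), (-1, 2), (-1, 0)) ((-1, 0), (-1, 0), (-1, 3))
0.001971232791350179 ((-1, 0), (1, 0), (-1, 0), (1, 2)) ((1, 0), (1, 2), (-1, 1))
0.0019712327913502382 ((-1, 2), (-1, 2), (1, 0), (-1, 0)) ((1, 2), (1, 2), (-1, 1))
0.00197123279135025 ((-1, 0), (1, 2), (1, 0), (1, 2)) ((-1, 0), (1, 0), (-1, 1))
0.0019712327913503367 ((-1, 0), (1, 2), (1, 0), (1, 0)) ((1, 0), (1, 2), (-1, 1))
0.001971232791350338 ((-1, 0), (1, 0), (-1, 0), (1, 0)) ((-1, 0), (1, 0), (-1, 1))
0.001971232791350342 ((-1, 2), (-1, 0), (-1, 0), (-1, 2)) ((1, 2), (1, 2), (-1, 1))
0.0019712327913504186 ((-1, 2), (-1, 0), (-1, 0), (-1, 0)) ((-1, 0), (-1, 0), (-1, 3))
0.0019712327913504464 ((-1, 2), (-1, 2), (1, 0), (-1, 2)) ((-1, 0), (-1, 0), (-1, 3))
```

```bash
cat > ik.py <<'E'
from kin import *
def fk(q,g):
    h,l1,l2,L,e,w,e2=g;z=lambda a:R.from_euler('z',a);y=lambda a:R.from_euler('y',a)
    A=z(-q[0])*y(q[1])*z(-q[2]);p=np.array([0,0,h])+A.apply([e,0,l1])
    A=A*y(q[3])*z(-q[4]);p=p+(A*z(q[4])).apply([e2,0,l2])
    A=A*y(q[5]);p=p+A.apply([w,0,L]);return p,A*z(-q[6]+np.pi/2)
G=least_squares(lambda g:np.r_[np.concatenate([fk(q,g)[0]-p for q,p in zip(Q,P)]),1e-3*(g[4:])],[.35,.35,.35,.25,0,0,0])
g=G.x
lo=np.array([-3.01,-.46,-1.47,.13,-1,.04,-2.66]);hi=np.array([3.01,2.08,1.51,2.56,4.14,2.09,2.66])
def ik(p,Rt,q0=None,n=12,seed=0):
    rng=np.random.default_rng(seed);best=None
    for i in range(n):
        s=q0 if (i==0 and q0 is not None) else rng.uniform(lo,hi)
        f=lambda q:np.r_[(fk(q,g)[0]-p)*10,3*(fk(q,g)[1].inv()*Rt).as_rotvec(),.01*(q-(q0 if q0 is not None else (lo+hi)/2))]
        s=np.clip(s,lo+.03,hi-.03);o=least_squares(f,s,bounds=(lo+.02,hi-.02))
        err=np.linalg.norm(fk(o.x,g)[0]-p)+np.linalg.norm((fk(o.x,g)[1].inv()*Rt).as_rotvec())
        if best is None or o.cost<best[0]: best=(o.cost,err,o.x)
    return best
E
python3 - <<'E'
from ik import *
print("g",g,[fk(q,g)[0]-p for q,p in zip(Q,P)])
q0=r.get_state()['q']
SEAT=np.array([.501,.280,.030])
for ad in (30,45,55,65,75,90):
    a=ad*D;p,Rt=grasp(a);b=ik(p,Rt,q0);c=ik(p+[0,0,.1],Rt,b[2])
    print(ad,"grasp err",b[1],b[2],"lift",c[1])
    for yw in (-60,-30,0,30,60,90,-90):
        Rf=rot(yw*D,a+70*D);pf=SEAT+[0,0,.052]+Rf.apply([0,0,.019]);d=ik(pf,Rf,b[2],6)
        if d[1]<.03: print("   place yaw",yw,d[1],d[2])
E
```

```text
g [ 0.2026  0.8312  0.4231  0.4738 -0.2379  0.0344  0.0222] [array([0.0055, 0.0033, 0.0006]), array([-0.0081,  0.0043, -0.0035]), array([ 0.0086, -0.0041,  0.0029])]
30 grasp err 0.2979274804750024 [ 1.1421  1.2844 -0.0232  2.54    4.12    1.1908  2.1555] lift 0.21745933411243445
   place yaw -60 6.023869916168401e-05 [-0.1949  0.9541 -1.1744  1.9429  1.0068  0.8734  1.826 ]
   place yaw -30 5.6015545729877166e-05 [-0.2031  1.0055 -1.2943  1.8628  0.9346  1.0599  2.3614]
   place yaw 0 5.779772255021791e-05 [-0.4955  0.9001  0.2749  1.7681 -0.4168  0.7076 -1.5272]
   place yaw 30 5.434471807511186e-05 [-0.5334  0.9008  0.1197  1.7418 -0.129   0.6813 -1.3903]
   place yaw 60 5.2232412072592686e-05 [-0.5775  0.8937 -0.0035  1.7619  0.1347  0.6465 -1.2176]
   place yaw 90 5.132089878040853e-05 [-0.6153  0.8784 -0.1052  1.8231  0.3936  0.5915 -1.0312]
   place yaw -90 6.930602311731621e-05 [-0.2444  0.8918 -0.9644  2.0332  1.1316  0.6607  1.2319]
45 grasp err 0.15926954211626393 [0.9605 1.1094 0.2614 2.54   4.12   1.1321 1.8751] lift 0.056729743216808196
   place yaw -60 7.29717142518075
[... 3128 characters left out ...]
7.4776500748665735e-06
   place yaw -60 2.2317287656404793e-05 [ 0.0942  1.3397  0.211   1.8227 -0.9406  1.3762 -1.4291]
   place yaw -30 2.697444015875255e-05 [-0.1418  1.3707  0.3734  1.4459 -0.6617  1.706  -1.4739]
   place yaw 0 2.6393255772151976e-05 [-0.3642  1.4199  0.5218  1.1999 -0.428   1.8989 -1.289 ]
   place yaw 30 2.4119913408137684e-05 [-0.5861  1.4427  0.6328  1.1076 -0.1873  1.8838 -1.0241]
   place yaw 60 2.0949930559161315e-05 [-0.8272  1.4328  0.7216  1.1893  0.0136  1.6527 -0.7925]
   place yaw 90 1.696777950802984e-05 [-1.0867  1.4105  0.8272  1.4276  0.1546  1.2335 -0.6343]
   place yaw -90 6.501554665895045e-06 [ 0.2815  1.5075  0.8792  2.4305 -0.98    1.6758 -0.5635]
```

The fitted kinematics show that a 45° dip can't be reached low down. About 80° can be, and then the jar is placed with the tool tilted past vertical. I'll re-aim accordingly.

```bash
python3 - <<'E'
from ik import *
p,Rt=grasp(80*D,.030);print(p)
to(p-Rt.apply([0,0,.12]),Rt)
E
```

```text
[ 0.5449 -0.2997  0.0627]
target [ 0.5241 -0.2989  0.1809] rot [-0.0436 -0.5734  0.0179] xyz [-0.0249 -0.0753  0.1098] | |mm 135.40761193390097 deg 32.965556212618274
```

Call:
carry_out(
  plan=[
    {"rot": [-0.009,-0.115,0.004],"xyz": [-0.005,-0.015,0.022],"grip": 0},
    {"rot": [-0.018,-0.23,0.007],"xyz": [-0.01,-0.03,0.044],"grip": 0},
    {"rot": [-0.026,-0.344,0.011],"xyz": [-0.015,-0.045,0.066],"grip": 0},
    {"rot": [-0.035,-0.459,0.014],"xyz": [-0.02,-0.06,0.088],"grip": 0},
    {"rot": [-0.044,-0.573,0.018],"xyz": [-0.025,-0.075,0.11],"grip": 0},
    {"rot": [-0.044,-0.573,0.018],"xyz": [-0.025,-0.075,0.11],"grip": 0},
    {"rot": [-0.044,-0.573,0.018],"xyz": [-0.025,-0.075,0.11],"grip": 0},
    {"rot": [-0.044,-0.573,0.018],"xyz": [-0.025,-0.075,0.11],"grip": 0},
  ],
)

```text
clock: 1.93
tool_pos: [0.5223, -0.2983, 0.1794]
eef_rot: [0.996, -0.021, 0.084, 0.002]
contact_force: [1.0, -0.4, -2.8]
opening: 0.999
finger_force: 0.0
```

```bash
python3 - <<'E'
from ik import *
s=r.get_state();print(s['tool_pos'],s['q'],s['eef_rot'])
p,Rt=grasp(80*D,.030)
to(p-Rt.apply([0,0,.12]),Rt)
to(p,Rt)
cv2.imwrite("pics/a.png",np.hstack([cv2.resize(r.snapshot("top")[120:270,320:470,::-1],(400,400)),cv2.resize(r.snapshot("side")[60:210,200:350,::-1],(400,400))]))
E
```

```text
[ 0.5223 -0.2983  0.1794] [ 0.2532  0.7194  0.3889  1.865  -0.6773  0.544  -0.5036] [ 0.9963 -0.0214  0.0836  0.0022]
target [ 0.5241 -0.2989  0.1809] rot [ 0.001   0.007  -0.0009] xyz [ 0.002   0.0005 -0.0011] | |mm 2.38969391734962 deg 0.4100444674387012
target [ 0.5449 -0.2997  0.0627] rot [ 0.001   0.007  -0.0009] xyz [0.0029 0.0004 0.1189] | |mm 118.9103626118318 deg 0.4100444674387012
```

View pics/a.png

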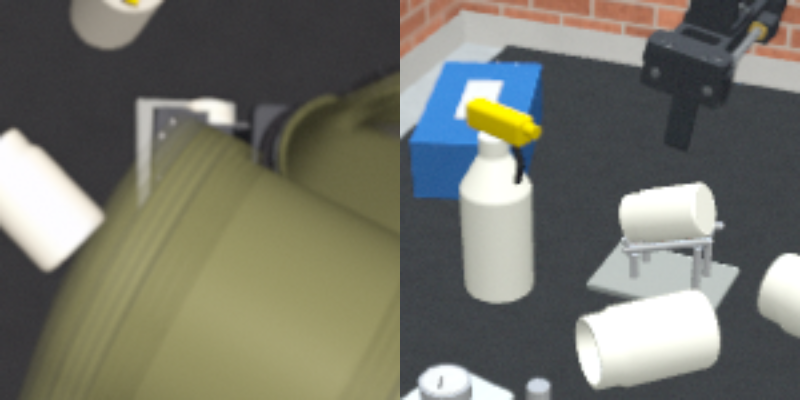

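The side view shows the open fingers above the jar at about (670,120), with the jar still on its rails. I'll descend and grip.

Call:
carry_out(
  plan=[
    {"rot": [0,0.007,0],"xyz": [0.003,0,0.03],"grip": 0},
    {"rot": [0,0.007,0],"xyz": [0.003,0,0.06],"grip": 0},
    {"rot": [0,0.007,0],"xyz": [0.003,0,0.09],"grip": 0},
    {"rot": [0,0.007,0],"xyz": [0.003,0,0.11],"grip": 0},
    {"rot": [0,0.007,0],"xyz": [0.003,0,0.119],"grip": 0},
    {"rot": [0,0.007,0],"xyz": [0.003,0,0.119],"grip": 0},
    {"rot": [0,0.007,0],"xyz": [0.003,0,0.119],"grip": 60},
    {"rot": [0,0.007,0],"xyz": [0.003,0,0.119],"grip": 130},
  ],
  squeeze=20,
)

```text
clock: 2.7
tool_pos: [0.5465, -0.3023, 0.065]
eef_rot: [0.996, -0.022, 0.092, 0.003]
contact_force: [0.3, 0.1, 0.8]
opening: 0.872
finger_force: 0.0
```

Call:
carry_out(
  plan=[
    {"rot": [0,0,0],"xyz": [0,0,0],"grip": 200},
    {"rot": [0,0,0],"xyz": [0,0,0],"grip": 200},
    {"rot": [0,0,0],"xyz": [0,0,0],"grip": 200},
    {"rot": [0,0,0],"xyz": [0,0,0],"grip": 200},
    {"rot": [0,0,0],"xyz": [0,0,0],"grip": 200},
    {"rot": [0,0,0],"xyz": [0,0,0],"grip": 200},
  ],
)

```text
clock: 3.2
tool_pos: [0.5471, -0.3006, 0.0642]
eef_rot: [0.996, -0.021, 0.091, 0.002]
contact_force: [0.2, 2.1, 4.8]
opening: 0.571
finger_force: 20.0
```

```bash
python3 - <<'E'
from ik import *
s=r.get_state();print(s['tool_pos'],s['q'],s['eef_rot'],s['opening'])
p,Rt=grasp(80*D,.030);to(p,Rt)
# stages
b=r.get_state()['tool_pos'];R0=rot(JY,80*D)
to([.50,-.29,.28],rot(JY,110*D))
to([.50,-.29,.28],rot(JY,80*D))
E
```

```text
[ 0.5471 -0.3006  0.0642] [ 0.36    0.9005  0.1874  1.8634 -0.8069  0.3081 -0.3844] [ 0.9956 -0.0212  0.0911  0.0021] 0.5707386221072455
target [ 0.5449 -0.2997  0.0627] rot [ 0.0004 -0.008  -0.0006] xyz [-0.0025 -0.0007  0.001 ] | |mm 2.7898021225252476 deg 0.46061254233719334
target [ 0.5  -0.29  0.28] rot [ 0.0002 -0.5316 -0.0007] xyz [-0.0076 -0.0085 -0.2209] | |mm 221.1835948555486 deg 30.458821482008123
target [ 0.5  -0.29  0.28] rot [ 0.0004 -0.008  -0.0006] xyz [-0.0076 -0.0085 -0.2209] | |mm 221.1835948555486 deg 0.46061254233719334
```

Call:
carry_out(
  plan=[
    {"rot": [0,0,0],"xyz": [0,0,-0.03],"grip": 200},
    {"rot": [0,0,0],"xyz": [0,0,-0.06],"grip": 200},
    {"rot": [0,-0.1,0],"xyz": [0,0,-0.095],"grip": 200},
    {"rot": [0,-0.2,0],"xyz": [0,-0.002,-0.13],"grip": 200},
    {"rot": [0,-0.3,0],"xyz": [-0.003,-0.004,-0.165],"grip": 200},
    {"rot": [0,-0.4,0],"xyz": [-0.005,-0.006,-0.195],"grip": 200},
    {"rot": [0,-0.5,0],"xyz": [-0.008,-0.008,-0.221],"grip": 200},
    {"rot": [0,-0.532,0],"xyz": [-0.008,-0.008,-0.221],"grip": 200},
  ],
)

```text
clock: 3.87
tool_pos: [0.502, -0.2914, 0.2843]
eef_rot: [0.985, -0.02, -0.173, -0.0]
contact_force: [1.1, -0.6, -1.5]
opening: 0.573
finger_force: 20.0
```

```bash
python3 - <<'E'
from ik import *
s=r.get_state();print(s['tool_pos'],s['q'],s['opening'],s['finger_force'])
to([.52,-.05,.28],rot(20*D,130*D))
to([.52,-.05,.28],rot(0*D,130*D))
E
```

```text
[ 0.502  -0.2914  0.2843] [ 0.0488  0.8433  0.7262  1.3749 -0.3195  1.3871 -0.8423] 0.5727188346379728 20.00009660376236
target [ 0.52 -0.05  0.28] rot [-0.1901 -0.344  -0.3414] xyz [ 0.0088 -0.242  -0.0002] | |mm 242.13886453361363 deg 29.829214691641074
target [ 0.52 -0.05  0.28] rot [-0.0147 -0.3494 -0.0376] xyz [ 0.0088 -0.242  -0.0002] | |mm 242.13886453361363 deg 20.154267800272034
```

Call:
carry_out(
  plan=[
    {"rot": [-0.024,-0.043,-0.043],"xyz": [0.001,-0.03,0],"grip": 200},
    {"rot": [-0.047,-0.086,-0.085],"xyz": [0.002,-0.06,0],"grip": 200},
    {"rot": [-0.071,-0.129,-0.128],"xyz": [0.003,-0.09,0],"grip": 200},
    {"rot": [-0.095,-0.172,-0.17],"xyz": [0.004,-0.12,0],"grip": 200},
    {"rot": [-0.119,-0.215,-0.213],"xyz": [0.005,-0.15,0],"grip": 200},
    {"rot": [-0.143,-0.258,-0.256],"xyz": [0.007,-0.18,0],"grip": 200},
    {"rot": [-0.166,-0.301,-0.3],"xyz": [0.008,-0.21,0],"grip": 200},
    {"rot": [-0.19,-0.344,-0.341],"xyz": [0.009,-0.242,0],"grip": 200},
  ],
)

```text
clock: 4.53
tool_pos: [0.5181, -0.0482, 0.276]
eef_rot: [0.925, 0.163, -0.338, 0.057]
contact_force: [1.0, -0.6, -0.8]
opening: 0.573
finger_force: 20.0
```

```bash
python3 - <<'E'
from ik import *
s=r.get_state();print(s['tool_pos'],s['q'],s['opening'],s['finger_force'])
AF=150.4*D
SE=np.array([.501,.280,.030])
for yw in(40,60,80):
    Rf=rot(yw*D,AF);pf=SE+[0,0,.050]+Rf.apply([0,0,.019]); print(yw,pf); to(pf+[0,0,.15],Rf)
E
```

```text
[ 0.5181 -0.0482  0.276 ] [-0.3816  0.9513  0.6665  1.3125 -0.1763  1.6446 -0.9531] 0.5725384857601461 19.9989998221281
40 [0.4883 0.2694 0.0706]
target [0.4883 0.2694 0.2206] rot [-0.2748 -0.3518 -0.2213] xyz [ 0.098  -0.3084 -0.0078] | |mm 323.7334810553259 deg 28.54760298108966
60 [0.4927 0.2657 0.0706]
target [0.4927 0.2657 0.2206] rot [-0.5444 -0.3418 -0.4458] xyz [ 0.1002 -0.3035 -0.0097] | |mm 319.7376192066095 deg 44.82013467431824
80 [0.4981 0.2637 0.0706]
target [0.4981 0.2637 0.2206] rot [-0.8138 -0.3241 -0.6703] xyz [ 0.1036 -0.2998 -0.0125] | |mm 317.4262425753403 deg 63.19720260714125
```

Call:
carry_out(
  plan=[
    {"rot": [-0.068,-0.043,-0.056],"xyz": [0.0125,-0.038,-0.004],"grip": 200},
    {"rot": [-0.136,-0.085,-0.111],"xyz": [0.025,-0.076,-0.006],"grip": 200},
    {"rot": [-0.204,-0.128,-0.167],"xyz": [0.0375,-0.114,-0.008],"grip": 200},
    {"rot": [-0.272,-0.171,-0.223],"xyz": [0.05,-0.152,-0.009],"grip": 200},
    {"rot": [-0.34,-0.214,-0.279],"xyz": [0.0625,-0.19,-0.01],"grip": 200},
    {"rot": [-0.408,-0.256,-0.334],"xyz": [0.075,-0.228,-0.01],"grip": 200},
    {"rot": [-0.476,-0.299,-0.39],"xyz": [0.0875,-0.266,-0.01],"grip": 200},
    {"rot": [-0.544,-0.342,-0.446],"xyz": [0.1,-0.303,-0.01],"grip": 200},
  ],
)

```text
clock: 5.2
tool_pos: [0.4931, 0.2666, 0.2206]
eef_rot: [0.748, 0.433, -0.435, 0.252]
contact_force: [1.1, 0.5, -0.4]
opening: 0.573
finger_force: 20.0
```

Call:
carry_out(
  plan=[
    {"rot": [0,0,0],"xyz": [0,0,0],"grip": 200},
    {"rot": [0,0,0],"xyz": [0,0,0],"grip": 200},
    {"rot": [0,0,0],"xyz": [0,0,0],"grip": 200},
  ],
)

```text
clock: 5.45
tool_pos: [0.4938, 0.2637, 0.2211]
eef_rot: [0.749, 0.431, -0.435, 0.252]
contact_force: [0.7, -0.7, -0.2]
opening: 0.57
finger_force: 20.0
```

```bash
python3 - <<'E'
from ik import *
s=r.get_state();print(s['tool_pos'],s['q'],s['opening'],s['finger_force'])
AF=150.4*D
SE=np.array([.501,.280,.030])
yw=60
Rf=rot(yw*D,AF);pf=SE+[0,0,.050]+Rf.apply([0,0,.019]);to(pf+[0,0,.15],Rf)
cv2.imwrite("pics/b.png",np.hstack([cv2.resize(r.snapshot("top")[130:260,90:220,::-1],(400,400)),cv2.resize(r.snapshot("side")[230:384,140:294,::-1],(400,400))]))
E
```

```text
[0.4938 0.2637 0.2211] [-0.9076  1.2326  0.5385  0.9664  0.0111  1.9568 -0.9714] 0.569953242621397 19.999550471256953
target [0.4927 0.2657 0.2206] rot [-0.0011 -0.0005 -0.0027] xyz [ 0.001  -0.0019 -0.0008] | |mm 2.343149617233528 deg 0.16772539270632753
```

View pics/b.png

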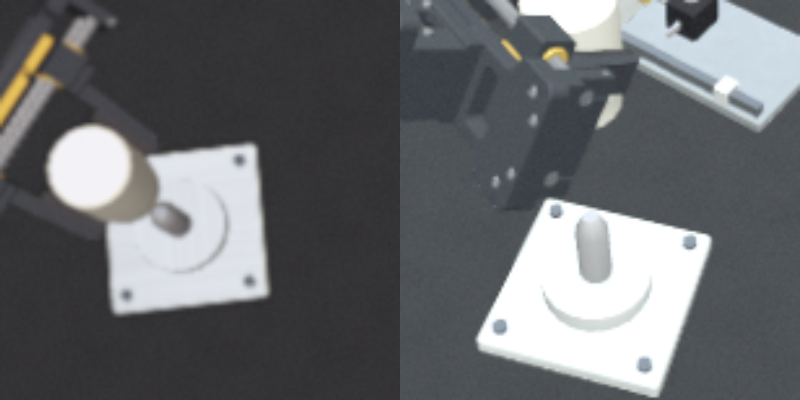

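The top view shows the jar bottom disc at crop (89,167), which is full-frame (118.9,184.3). The mouth-down jar hangs near the post. Next I'll check the jar axis against the post.

```bash
python3 - <<'E'
from ik import *
t=r.snapshot("top")[:,:,::-1]
g=t[165:205,100:140].max(2);m=(t[165:205,100:140].min(2)>215).astype(np.uint8)
c=max(cv2.findContours(m,0,2)[0],key=cv2.contourArea);e=cv2.fitEllipse(c);print(e)
print("bottom centre",onz("top",[[e[0][0]+100,e[0][1]+165]],.2605), "manual",onz("top",[[118.5,183.9]],.2605))
s=r.get_state();print("grasp",s['tool_pos']-R.from_quat(s['eef_rot']).apply([0,0,.019]))
E
```

```text
((19.33888816833496, 18.282119750976562), (23.827363967895508, 25.438385009765625), 39.209171295166016)
bottom centre [[0.5015 0.2763 0.2605]] manual [[0.5003 0.2778 0.2605]]
grasp [0.5029 0.2763 0.232 ]
```

Call:
carry_out(
  plan=[
    {"rot": [0,0,0],"xyz": [0.014,-0.002,0.007],"grip": 200},
    {"rot": [0,0,0],"xyz": [0.027,-0.002,0.0148],"grip": 200},
    {"rot": [0,0,0],"xyz": [0.04,-0.002,0.0222],"grip": 200},
    {"rot": [0,0,0],"xyz": [0.053,-0.002,0.0297],"grip": 200},
    {"rot": [0,0,0],"xyz": [0.066,-0.002,0.037],"grip": 200},
    {"rot": [0,0,0],"xyz": [0.079,-0.002,0.0445],"grip": 200},
    {"rot": [0,0,0],"xyz": [0.092,-0.002,0.052],"grip": 200},
    {"rot": [0,0,0],"xyz": [0.105,-0.002,0.0594],"grip": 200},
  ],
)

```text
clock: 6.27
tool_pos: [0.4921, 0.2653, 0.0991]
eef_rot: [0.749, 0.431, -0.435, 0.251]
contact_force: [0.4, -0.7, -0.5]
opening: 0.572
finger_force: 20.0
```

Call:
carry_out(
  plan=[
    {"rot": [0,0,0],"xyz": [0.006,0,0.0034],"grip": 200},
    {"rot": [0,0,0],"xyz": [0.013,0,0.0074],"grip": 200},
    {"rot": [0,0,0],"xyz": [0.018,0,0.0104],"grip": 200},
    {"rot": [0,0,0],"xyz": [0.018,0,0.0104],"grip": 200},
  ],
)

```text
clock: 6.6
tool_pos: [0.4919, 0.2651, 0.079]
eef_rot: [0.749, 0.431, -0.436, 0.251]
contact_force: [-0.2, -0.5, -1.2]
opening: 0.569
finger_force: 20.0
```

```bash
python3 - <<'E'
from ik import *
s=r.get_state();print(s['tool_pos'],s['q'],s['contact_force'],s['moment'])
Rf=rot(60*D,150.4*D);pf=np.array([.501,.280,.080])+Rf.apply([0,0,.019]);to(pf,Rf)
E
```

```text
[0.4919 0.2651 0.079 ] [-0.8957  1.4131  0.5021  0.9353 -0.0587  1.8243 -1.0443] [-0.21   -0.5345 -1.2006] [ 0.885  -0.5447  0.0313]
target [0.4927 0.2657 0.0706] rot [-0.002  -0.0005 -0.0013] xyz [0.0078 0.0004 0.0034] | |mm 8.46355152802823 deg 0.14150979934325894
```

Call:
carry_out(
  plan=[
    {"rot": [0,0,0],"xyz": [0.0025,0,0.0014],"grip": 200},
    {"rot": [0,0,0],"xyz": [0.005,0,0.0028],"grip": 200},
    {"rot": [0,0,0],"xyz": [0.007,0,0.004],"grip": 200},
    {"rot": [0,0,0],"xyz": [0.007,0,0.004],"grip": 200},
  ],
)

```text
clock: 6.93
tool_pos: [0.4922, 0.2654, 0.0718]
eef_rot: [0.749, 0.431, -0.435, 0.251]
contact_force: [0.5, -0.3, -0.8]
opening: 0.572
finger_force: 20.0
```

Call:
carry_out(
  plan=[
    {"rot": [0,0,0],"xyz": [0.001,0,0.0005],"grip": 200},
    {"rot": [0,0,0],"xyz": [0.002,0,0.001],"grip": 200},
    {"rot": [0,0,0],"xyz": [0.002,0,0.001],"grip": 200},
  ],
)

```text
clock: 7.18
tool_pos: [0.4923, 0.2652, 0.0708]
eef_rot: [0.749, 0.431, -0.436, 0.251]
contact_force: [-0.7, -0.2, 4.0]
opening: 0.571
finger_force: 20.0
```

Call:
carry_out(
  plan=[
    {"rot": [0,0,0],"xyz": [0.0006,0,0.0003],"grip": 200},
    {"rot": [0,0,0],"xyz": [0.0006,0,0.0003],"grip": 200},
    {"rot": [0,0,0],"xyz": [0.0006,0,0.0003],"grip": 70},
    {"rot": [0,0,0],"xyz": [0.0006,0,0.0003],"grip": 30},
    {"rot": [0,0,0],"xyz": [0.0006,0,0.0003],"grip": 0},
    {"rot": [0,0,0],"xyz": [0.0006,0,0.0003],"grip": 0},
    {"rot": [0,0,0],"xyz": [0.0006,0,0.0003],"grip": 0},
    {"rot": [0,0,0],"xyz": [0.0006,0,0.0003],"grip": 0},
  ],
)

```text
clock: 7.85
tool_pos: [0.4923, 0.2655, 0.0689]
eef_rot: [0.749, 0.431, -0.435, 0.251]
contact_force: [-0.7, 0.4, 0.6]
opening: 0.992
finger_force: 0.0
```

Call:
carry_out(
  plan=[
    {"rot": [0,0,0],"xyz": [0,0,-0.015],"grip": 0},
    {"rot": [0,0,0],"xyz": [0,0,-0.035],"grip": 0},
    {"rot": [0,0,0],"xyz": [0,0,-0.06],"grip": 0},
    {"rot": [0,0,0],"xyz": [-0.01,0,-0.085],"grip": 0},
    {"rot": [0,0,0],"xyz": [-0.035,0,-0.1],"grip": 0},
    {"rot": [0,0,0],"xyz": [-0.065,0,-0.11],"grip": 0},
    {"rot": [0,0,0],"xyz": [-0.1,0,-0.12],"grip": 0},
    {"rot": [0,0,0],"xyz": [-0.13,0,-0.13],"grip": 0},
  ],
)

```text
clock: 8.52
tool_pos: [0.5083, 0.2972, 0.2439]
eef_rot: [0.751, 0.434, -0.43, 0.252]
contact_force: [0.6, -0.2, 1.1]
opening: 1.0
finger_force: 0.0
```

```bash
python3 - <<'E'
from ik import *
s=r.get_state();print(s['tool_pos'],s['q'])
cv2.imwrite("pics/c.png",np.hstack([cv2.resize(r.snapshot("top")[130:260,90:220,::-1],(400,400)),cv2.resize(r.snapshot("side")[230:384,140:294,::-1],(400,400))]))
E
```

```text
[0.5083 0.2972 0.2439] [-0.9369  1.2907  0.7145  0.7934 -0.0982  2.0892 -0.8753]
```

View pics/c.png

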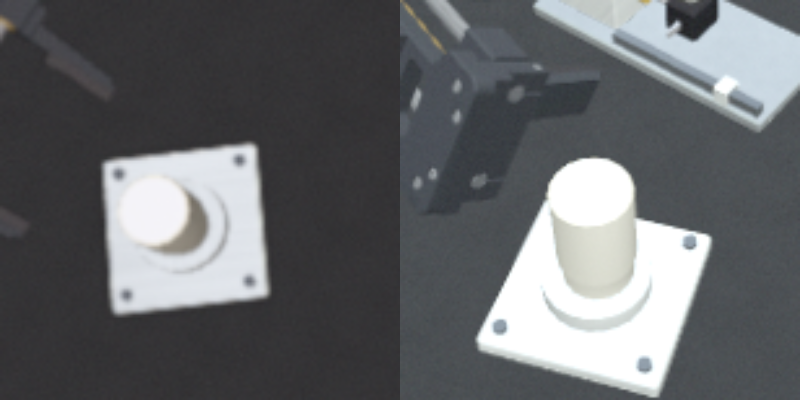

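The jar stands upright, mouth down and centred over the post in both views (top crop (155,212), side (593,240)), and the fingers are clear. Next is the valve.

```bash
python3 - <<'E'
from ik import *
p=[.5395,.033,.20];s=r.get_state();R0=R.from_quat(s['eef_rot']);T=rot(-.23,90*D)
to(p,T);w=(R0.inv()*T).as_rotvec()
mid=s['tool_pos']*.5+np.array(p)*.5+[0,0,.03]
to(mid,R0*R.from_rotvec(w*.5))
E
```

```text
target [0.5395 0.033  0.2   ] rot [0.6691 0.8787 1.1533] xyz [-0.0668  0.1565  0.2103] | |mm 270.5731493414991 deg 91.49259240255736
target [0.5246 0.1653 0.2539] rot [0.3346 0.4393 0.5767] xyz [-0.0592  0.0786  0.0899] | |mm 133.29523654448172 deg 45.74629620127868
```

Call:
carry_out(
  plan=[
    {"rot": [0.048,0.063,0.082],"xyz": [-0.015,0.01,0.008],"grip": 0},
    {"rot": [0.096,0.126,0.165],"xyz": [-0.03,0.02,0.018],"grip": 0},
    {"rot": [0.143,0.188,0.247],"xyz": [-0.042,0.032,0.032],"grip": 0},
    {"rot": [0.191,0.251,0.33],"xyz": [-0.05,0.045,0.047],"grip": 0},
    {"rot": [0.239,0.314,0.412],"xyz": [-0.055,0.056,0.062],"grip": 0},
    {"rot": [0.287,0.377,0.495],"xyz": [-0.058,0.067,0.076],"grip": 0},
    {"rot": [0.335,0.439,0.577],"xyz": [-0.059,0.079,0.09],"grip": 0},
  ],
)

```text
clock: 9.2
tool_pos: [0.5239, 0.1643, 0.248]
eef_rot: [0.947, 0.171, -0.234, 0.137]
contact_force: [1.2, -0.4, -0.1]
opening: 1.0
finger_force: 0.0
```

```bash
python3 - <<'E'
from ik import *
print(r.get_state()['q'],r.get_state()['tool_pos'])
to([.5395,.033,.20],rot(-.23,90*D))
E
```

```text
[-0.8236  1.0017  0.8667  1.3453 -0.3838  1.5393 -1.1782] [0.5239 0.1643 0.248 ]
target [0.5395 0.033  0.2   ] rot [0.3341 0.4455 0.5713] xyz [0.0025 0.1162 0.0792] | |mm 140.63274398527105 deg 45.70670518935741
```

Call:
carry_out(
  plan=[
    {"rot": [0.048,0.064,0.082],"xyz": [0,0.017,0.011],"grip": 0},
    {"rot": [0.096,0.128,0.164],"xyz": [0,0.033,0.022],"grip": 0},
    {"rot": [0.144,0.191,0.246],"xyz": [0.001,0.05,0.034],"grip": 0},
    {"rot": [0.192,0.255,0.327],"xyz": [0.001,0.066,0.045],"grip": 0},
    {"rot": [0.24,0.319,0.409],"xyz": [0.002,0.083,0.056],"grip": 0},
    {"rot": [0.287,0.383,0.49],"xyz": [0.002,0.1,0.068],"grip": 0},
    {"rot": [0.334,0.4455,0.571],"xyz": [0.0025,0.116,0.079],"grip": 0},
    {"rot": [0.334,0.4455,0.571],"xyz": [0.0025,0.116,0.079],"grip": 0},
  ],
)

```text
clock: 9.87
tool_pos: [0.5364, 0.028, 0.2005]
eef_rot: [0.993, -0.119, -0.002, 0.002]
contact_force: [-0.5, 0.0, 0.3]
opening: 1.002
finger_force: 0.0
```

```bash
python3 - <<'E'
from ik import *
print(r.get_state()['q'],r.get_state()['tool_pos'])
to([.5395,.033,.073],rot(-.23,90*D))
cv2.imwrite("pics/d.png",np.hstack([cv2.resize(r.snapshot("side")[130:290,140:300,::-1],(600,600))]))
E
```

```text
[-0.6193  0.8049  0.8847  1.898  -0.8234  0.8578 -1.1095] [0.5364 0.028  0.2005]
target [0.5395 0.033  0.073 ] rot [ 0.0041  0.0036 -0.0094] xyz [ 0.0023 -0.0061  0.1274] | |mm 127.60652755638036 deg 0.6215944381393901
```

View pics/d.png

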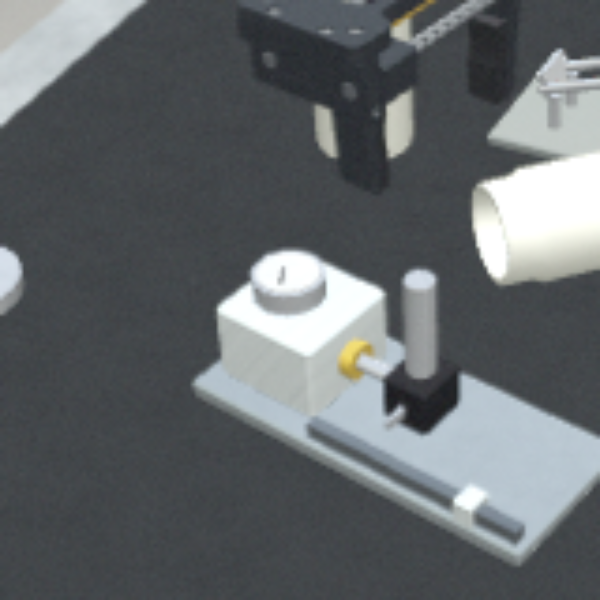

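The side view shows the gripper above the valve with its fingers straddling the handle at (420,320) and nothing in the way down. I'll descend and grip.

Call:
carry_out(
  plan=[
    {"rot": [0.004,0.004,-0.009],"xyz": [0.002,-0.006,0.02],"grip": 0},
    {"rot": [0.004,0.004,-0.009],"xyz": [0.002,-0.006,0.045],"grip": 0},
    {"rot": [0.004,0.004,-0.009],"xyz": [0.002,-0.006,0.07],"grip": 0},
    {"rot": [0.004,0.004,-0.009],"xyz": [0.002,-0.006,0.095],"grip": 0},
    {"rot": [0.004,0.004,-0.009],"xyz": [0.002,-0.006,0.115],"grip": 0},
    {"rot": [0.004,0.004,-0.009],"xyz": [0.002,-0.006,0.127],"grip": 0},
    {"rot": [0.004,0.004,-0.009],"xyz": [0.002,-0.006,0.127],"grip": 0},
    {"rot": [0.004,0.004,-0.009],"xyz": [0.002,-0.006,0.127],"grip": 100},
  ],
  squeeze=45,
)

```text
clock: 10.58
tool_pos: [0.5427, 0.0404, 0.0728]
eef_rot: [0.994, -0.107, -0.0, -0.001]
contact_force: [0.8, -0.4, -0.4]
opening: 0.945
finger_force: 0.0
```

Call:
carry_out(
  plan=[
    {"rot": [0,0,0],"xyz": [0,0,0],"grip": 255},
    {"rot": [0,0,0],"xyz": [0,0,0],"grip": 255},
    {"rot": [0,0,0],"xyz": [0,0,0],"grip": 255},
    {"rot": [0,0,0],"xyz": [0,0,0],"grip": 255},
    {"rot": [0,0,0],"xyz": [0,0,0],"grip": 255},
    {"rot": [0,0,0],"xyz": [0,0,0],"grip": 255},
    {"rot": [0,0,0],"xyz": [0,0,0],"grip": 255},
    {"rot": [0,0,0],"xyz": [0,0,0],"grip": 255},
  ],
)

```text
clock: 11.25
tool_pos: [0.5424, 0.0393, 0.0735]
eef_rot: [0.994, -0.108, 0.0, -0.001]
contact_force: [-1.8, -1.7, 0.0]
opening: 0.342
finger_force: 2.0
```

```bash
python3 - <<'E'
from ik import *
s=r.get_state();print(s['tool_pos'],s['q'],s['contact_force'])
u=np.array([-np.cos(.23),np.sin(.23),0])
to(s['tool_pos']+u*.060,R.from_quat(s['eef_rot']))
E
```

```text
[0.5424 0.0393 0.0735] [-0.4738  0.9338  0.5655  1.9565 -0.9722  0.5503 -1.0039] [-1.795  -1.6997  0.0054]
target [0.484  0.053  0.0735] rot [0. 0. 0.] xyz [-0.06   -0.0009 -0.    ] | |mm 59.99999999999999 deg 0.0
```

Call:
carry_out(
  plan=[
    {"rot": [0,0,0],"xyz": [-0.001,0.003,0],"grip": 255},
    {"rot": [0,0,0],"xyz": [-0.001,0.005,0],"grip": 255},
    {"rot": [0,0,0],"xyz": [-0.001,0.005,0],"grip": 255},
    {"rot": [0,0,0],"xyz": [-0.001,0.005,0],"grip": 255},
    {"rot": [0,0,0],"xyz": [-0.001,0.005,0],"grip": 255},
    {"rot": [0,0,0],"xyz": [-0.001,0.005,0],"grip": 255},
  ],
)

```text
clock: 11.75
tool_pos: [0.5403, 0.0334, 0.0736]
eef_rot: [0.994, -0.108, 0.0, 0.0]
contact_force: [-0.0, -5.6, -0.2]
opening: 0.191
finger_force: 45.1
```

```bash
python3 - <<'E'
from ik import *
s=r.get_state();print(s['tool_pos'],s['opening'],s['finger_force'],s['contact_force'],R.from_quat(s['eef_rot']).as_matrix())
E
```

```text
[0.5403 0.0334 0.0736] 0.19140317105660473 45.10101353866048 [-0.0341 -5.6265 -0.2149] [[ 0.9766 -0.2152  0.001 ]
 [-0.2152 -0.9766 -0.0003]
 [ 0.001   0.0001 -1.    ]]
```

Call:
carry_out(
  plan=[
    {"rot": [0,0,0],"xyz": [-0.008,0.0005,0],"grip": 255},
    {"rot": [0,0,0],"xyz": [-0.016,0.0005,0],"grip": 255},
    {"rot": [0,0,0],"xyz": [-0.024,0.0005,0],"grip": 255},
    {"rot": [0,0,0],"xyz": [-0.032,0,0],"grip": 255},
    {"rot": [0,0,0],"xyz": [-0.04,0,0],"grip": 255},
    {"rot": [0,0,0],"xyz": [-0.048,0,0],"grip": 255},
    {"rot": [0,0,0],"xyz": [-0.056,0,0],"grip": 255},
    {"rot": [0,0,0],"xyz": [-0.06,0,0],"grip": 255},
  ],
)

```text
clock: 12.42
tool_pos: [0.4842, 0.0468, 0.0736]
eef_rot: [0.994, -0.108, 0.003, -0.0]
contact_force: [5.8, -4.5, -7.8]
opening: 0.191
finger_force: 45.2
```

```bash
python3 - <<'E'
from ik import *
s=r.get_state();print(s['tool_pos'],s['opening'],s['finger_force'],s['contact_force'],s['q'])
cv2.imwrite("pics/e.png",cv2.resize(r.snapshot("side")[205:285,210:310,::-1],(800,640),interpolation=2)[20:620])
E
```

```text
[0.4842 0.0468 0.0736] 0.19088388153319324 45.18785113212289 [ 5.8461 -4.5338 -7.7576] [-0.4149  0.8539  0.3751  2.1253 -0.9813  0.3368 -0.9964]
```

View pics/e.png

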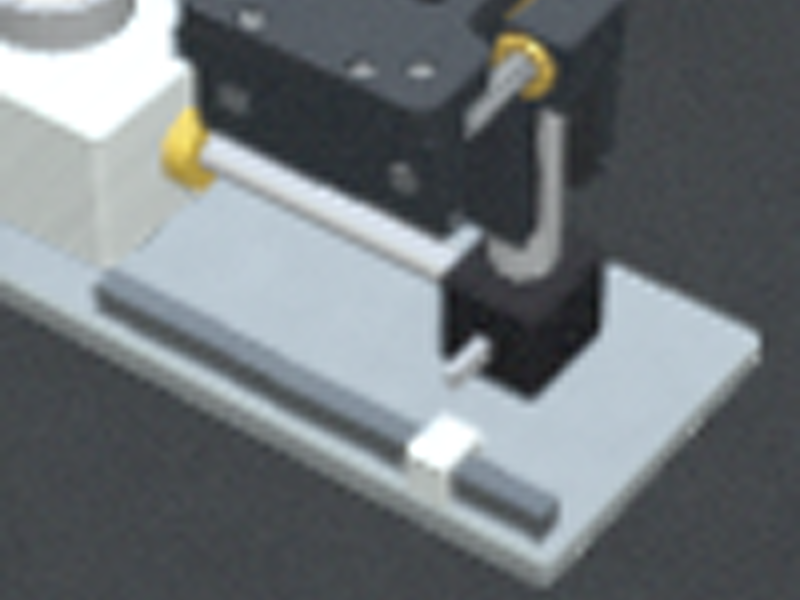

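The side view shows the pointer tip at crop (452,380), which is full-frame (266,254.5). The clip top centre is at crop (446,446), which is (265.3,262.8). Next I'll get the difference along the slide.

```bash
python3 - <<'E'
from ik import *
u=np.array([-np.cos(.23),np.sin(.23)])
p=onz("side",[[266.05,254.5]],.034)[0];c=onz("side",[[265.3,262.8]],.026)[0]
h=r.get_state()['tool_pos']
print(p,c,"still to pull: side",u@(c-p)[:2])
# top view clip (initial picture, half-pixel fixed) vs tool, and its white blob
t=cv2.imread("pics/top0.png")[198:220,218:242];m=(t.min(2)>175).astype(np.uint8)
b=max(cv2.findContours(m,0,2)[0],key=cv2.contourArea);M=cv2.moments(m);uv=[218+M['m10']/M['m00'],198+M['m01']/M['m00']]
ct=onz("top",[uv],.025)[0];print(uv,ct,"top clip - tool",u@(ct-h)[:2])
s=cv2.cvtColor(r.snapshot("side"),cv2.COLOR_RGB2BGR)[255:272,255:280];m=(s.min(2)>190);v,w=np.nonzero(m);uv=[255+w.mean(),255+v.mean()];cs=onz("side",[uv],.023)[0];print(uv,cs,"side blob clip-pointer",u@(cs-p)[:2])
tt=r.snapshot("top")[:,:,::-1];print(tt[196:216,216:250].min(2)[::2,::2])
E
```

```text
[0.4917 0.0752 0.034 ] [0.4874 0.0895 0.026 ] still to pull: side 0.007456791334670046
[228.19444444444446, 207.80555555555554] [0.4895 0.0893 0.025 ] top clip - tool 0.0038181479726716277
[np.float64(265.3469387755102), np.float64(262.0)] [0.4892 0.0847 0.023 ] side blob clip-pointer 0.004544731304798457
[[ 72 144 127  54  55  54  55  54  55  54  51  51  52  83  86  48  49]
 [ 74 125  95  51  52  53  53  52  50  50  49  51  61  75  49  47  81]
 [ 86  89  59  52  52  52  51  52  49  51  50  54  62  50  49  73  94]
 [ 94  86  51  48  52  52  50  49  47  49  51  61  48  49  72  88  58]
 [ 93  65  48  46  49  49  50  47  47  52  62  50  47  64  85  59  39]
 [ 77  49  47  48  46  45  48  48  67  81  52  48  54  80  63  40  39]
 [ 60  44  47  45  40  47  62  82  90  57  46  49  74  63  48  52  52]
 [ 44  43  43  51  60  81  89  93  61  48  45  59  68  46  59  71  83]
 [ 48  55  60  63  70  81  83  69  47  46  50  60  49  62  72  71  63]
 [ 59  59  57  54  63  73  71  47  47  46  49  62  54  59  67  71  78]]
```

Call:
carry_out(
  plan=[
    {"rot": [0,0,0],"xyz": [-0.003,0,0],"grip": 255},
    {"rot": [0,0,0],"xyz": [-0.0055,0,0],"grip": 255},
    {"rot": [0,0,0],"xyz": [-0.0055,0,0],"grip": 255},
    {"rot": [0,0,0],"xyz": [-0.0055,0,0],"grip": 255},
    {"rot": [0,0,0],"xyz": [-0.0055,0,0],"grip": 255},
    {"rot": [0,0,0],"xyz": [-0.0055,0,0],"grip": 255},
  ],
)

```text
clock: 13.07
tool_pos: [0.4798, 0.0479, 0.0736]
eef_rot: [0.994, -0.108, 0.003, -0.0]
contact_force: [5.8, -4.9, -6.5]
opening: 0.189
finger_force: 45.2
```

```bash
python3 - <<'E'
from ik import *
s=r.get_state();print(s['tool_pos'],s['opening'],s['finger_force'],s['contact_force'],s['q'])
im=cv2.resize(r.snapshot("side")[235:285,230:296,::-1],(792,600),interpolation=2)
# reference lines across the slide (valve y) through pointer-height to clip edges: +-6 mm around clip middle
u=np.array([-np.cos(.23),np.sin(.23),0]);v=np.array([np.sin(.23),np.cos(.23),0])
c=np.array([.4885,.0885,.026]); 
for d,col in((-.006,(0,0,255)),(0,(0,255,0)),(.006,(255,0,0))):
    for z in(.026,):
        q=px("side",[c+u*d+v*.012,c+u*d-v*.03]);q[:,0]=(q[:,0]+.5-230)*12;q[:,1]=(q[:,1]+.5-235)*12
        cv2.line(im,tuple(map(int,q[0])),tuple(map(int,q[1])),col,1)
cv2.imwrite("pics/f.png",im)
E
```

```text
[0.4798 0.0479 0.0736] 0.18878470483032792 45.20512016264547 [ 5.8186 -4.9186 -6.4846] [-0.4088  0.8482  0.3567  2.1379 -0.9817  0.3182 -0.9986]
```

View pics/f.png

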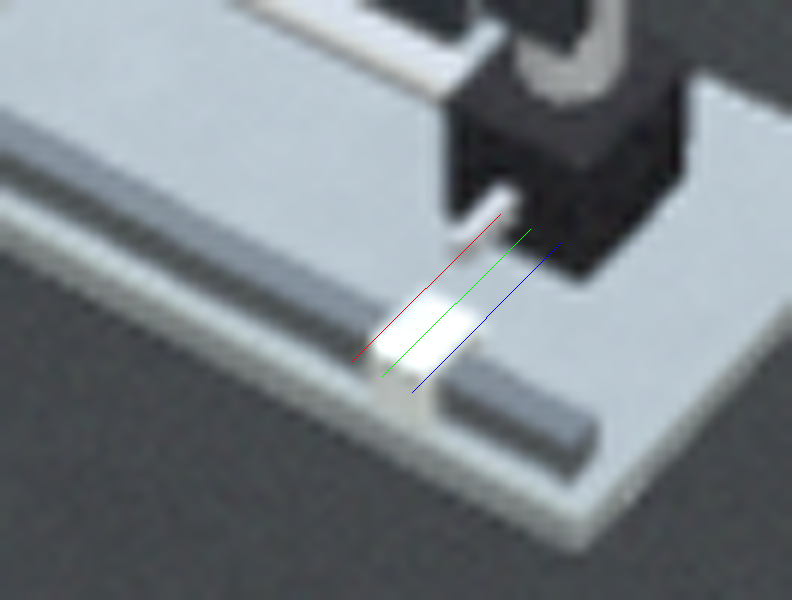

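The pointer tip is at crop (458,243). The clip's white top face is centred at about (427,335), and the drawn edge lines match the clip well.

```bash
python3 - <<'E'
from ik import *
u=np.array([-np.cos(.23),np.sin(.23)])
f=lambda x,y,z:onz("side",[[230+x/12-.5,235+y/12-.5]],z)[0]
for P in((458,243),(508,187)):
  for C in((427,335),):
    p=f(*P,.034);c=f(*C,.026);print(p,c,u@(c-p)[:2],"vs lines",u@(np.array([.4885,.0885])-p[:2]))
E
```

```text
[0.4885 0.0746 0.034 ] [0.4882 0.0887 0.026 ] 0.003522719928169859 vs lines 0.003152229337056278
[0.4858 0.0592 0.034 ] [0.4882 0.0887 0.026 ] 0.0044156226103094255 vs lines 0.004045132019195845
```

Call:
carry_out(
  plan=[
    {"rot": [0,0,0],"xyz": [-0.0015,0,0],"grip": 255},
    {"rot": [0,0,0],"xyz": [-0.0028,0,0],"grip": 255},
    {"rot": [0,0,0],"xyz": [-0.0028,0,0],"grip": 255},
    {"rot": [0,0,0],"xyz": [-0.0028,0,0],"grip": 255},
    {"rot": [0,0,0],"xyz": [-0.0028,0,0],"grip": 255},
    {"rot": [0,0,0],"xyz": [-0.0028,0,0],"grip": 255},
    {"rot": [0,0,0],"xyz": [-0.0028,0,0],"grip": 255},
    {"rot": [0,0,0],"xyz": [-0.0028,0,0],"grip": 255},
  ],
)

```text
clock: 13.78
tool_pos: [0.4772, 0.0485, 0.0735]
eef_rot: [0.994, -0.108, 0.004, 0.0]
contact_force: [5.8, -4.4, -5.5]
opening: 0.189
finger_force: 45.2
```

```bash
python3 - <<'E'
from ik import *
s=r.get_state();print(s['tool_pos'],s['opening'],s['finger_force'],s['contact_force'],abs(s['qd']).max())
# pointer: bright blade against dark carriage/plate, side view
im=r.snapshot("side").min(2);print(im[246:260,262:282])
E
```

```text
[0.4772 0.0485 0.0735] 0.18889805667579063 45.191705721153994 [ 5.8203 -4.3782 -5.5347] 0.0017624576760997116
[[185 184 184 186 183 156  70  34  31  38  41  42  59  60  60  57  60  59
   59  56]
 [185 184 185 184 185 157  72  31  34  34  35  31  41  47  53  56  58  62
   56  52]
 [185 186 185 184 185 159  73  30  32  24  28  32  30  31  41  45  54  58
   56  42]
 [187 186 186 185 186 159  74  28  37  37  34  33  30  31  31  36  32  56
   44  33]
 [186 186 184 187 187 159  72  30  32  36  65  52  39  35  27  31  25  35
   29  37]
 [184 185 187 187 189 158  75  37  34  67 154 127  59  32  31  28  31  35
   38  27]
 [185 184 186 187 185 165  75  29  69 154 205 183  86  33  31  31  33  33
   37  31]
 [187 185 184 185 185 186 106  72 153 206 185 146  64  34  33  33  32  40
   40  33]
 [185 185 184 184 185 186 163 155 203 185 147  94  46  30  30  31  32  34
   33  37]
 [185 184 184 185 182 184 176 187 180 157 116  60  34  32  33  33  31  33
   34  33]
 [186 184 186 182 183 185 167 145 150 169 163 122  89  54  30  24  31  39
   28  60]
 [185 185 185 184 185 184 170 152 169 182 187 186 164 124  89  51  37  37
   46 135]
 [185 185 184 193 188 187 185 180 183 185 186 188 186 186 166 126  88  70
  117 184]
 [184 184 199 224 212 196 189 185 186 184 186 186 188 187 186 185 166 142
  183 188]]
```

```bash
python3 -c "
from plant import r
print(r.finish_job())"
```

```text
the job is handed in; nothing more can be done
None
```

The job is handed in, with no verdict returned: the jar stands mouth down over the post and released, and the gripper holds the slide with the pointer about 1 mm from the clip's middle by my estimate, gripping at 45 N.

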